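# Pin the gate bar of a knife-riveting jig

### The arm

A 6-joint arm with a two-finger parallel gripper is mounted at the origin on the work surface. World frame = base frame: x ahead of the robot, y to its left, z up, the work surface at z = 0. Lengths are in m, angles in degrees, forces in N, time in s.
With the tool pointing down it reaches from about 0.3 to 0.85 m from the base axis. Payload 4.2 kg.
Tool frame: the origin (TCP) lies at the very end of the fingers, on their centre line; the grasp point (between the pads) lies robot.pinch_z behind it (robot.pinch_z is the distance from the TCP to the grasp point, in m); z points along the fingers, y is the line along which they close (so a half turn about z gives the same grasp; the last joint's range is limited). The gripper opens to 91 mm and grips with 3 to 60 N. Pads are 32 mm wide; open, the fingers measure 118 mm over their backs; the gripper's body (76 mm by 178 mm) begins 60 mm behind the grasp point.
Start: joints at [-70.359, 18.312, 89.639, -0, 72.044, -1.146], TCP at [0.204, -0.538, 0.214] pointing down, gripper open.
Joint ranges: [-177.97, 177.97], [-48.28, 115.42], [12.27, 149.76], [-77.06, 257.06], [2.81, 150.46], [-146.56, 146.56]. Speed limits (degrees/s): [147.25, 147.25, 180, 180, 180, 180].

### API

Orientations are given as a 3x3 rotation matrix whose columns are the frame's x, y, z axes.
In Python, from rig import robot gives the robot as it stands.
- The arm moves only by the tool arm_command, never from a script. Its argument "plan" is a list of rows, each a list of 7 numbers: the shift along the world's x, y, z in mm, then the turn, a rotation vector about the world's x, y, z in degrees, then the closure, from 0 (fully open) to 1 (shut). In form: [[tx, ty, tz, rx, ry, rz, fingers], ...]. A call has exactly 5 rows; each row is the pose to reach, as a shift and turn from the pose commanded when the call began; what a row does not reach only later rows make up. A row lasts 1/8 s, in which the tool goes at most 62.5 mm and 10.7 degrees, less where a joint would pass 70% of its speed; a pose out of reach is approached as far as the arm can. A call with a gripper value outside its range is refused whole. The fingers move at their own pace and stop on an object; the grip force is fixed at half the most. Time passes only in rows, so rows that repeat a pose let the fingers close, or fill a call up. It gives the time, the measured TCP pose, the force, the opening and the grip force at its end, in the units of the state.
- robot.sense(): the state, without advancing time (a new reading comes with each control period).
- robot.grab_frame(name): name is "side" or "top" or "wrist"; returns a dict with "image" (420x560x3 uint8, red, green, blue), "mtx" (3x3 intrinsics, pixels), "distortion" ([k1, k2, p1, p2, k3] as OpenCV has them; the pictures are not rectified), "position" and "orientation" of the camera in the world; the wrist camera has in their place "tool_from_camera" (4x4, takes a point from camera to tool coordinates, whose origin is the TCP and whose axes are the flange's). Camera axes: x right, y down, z forward; pixel columns grow to the right and rows downward; lengths in m; the calibration is good to about 2 mm. A picture is of the moment at which its call begins: read the wrist's pose just before it. There is no depth.
- robot.sign_off(): hands the job in; it is judged then, once.
The state is a dict: "time": time; "joint_pos": joint angles; "dq": joint speeds; "effort": joint torques, N m; "tool_pos": TCP position; "orientation": TCP orientation; "force": force on the tool from outside, world axes, zero at the start; "ft_torque": the same for the moment, N m; "gripper_width": finger opening in m; "grasp_force": force on a finger pad.
Only numpy, scipy, OpenCV 4.12 (cv2) and the standard library are available. Lean on these libraries where they do the work, as an engineer would, in place of code of your own. Each camera call takes 0.05 s, during which the arm holds its last target. There are 200 camera calls.

### The job

Fit the loose steel gate bar to the riveting jig: thread its big eye down onto the jig's pivot post until it rests on the shoulder, then swing the bar into the fork up to its stop. Take the long headed pin from the wooden rack and push it straight down through fork and bar until its head is fully home on the fork, and let go. Leave the short pin and the headless dowel in the rack, and do not disturb the mug, the hammer or the tin.

Things in the scene. Friction and masses are not known exactly. Their poses are not given: they have to be found in the camera images.
- jig: Fixed riveting jig on a dark steel base plate 12 mm thick (x -125 to 125, y -75 to 90 mm). Origin on the table, midway between pivot post (x=-80) and fork (x=+80); z up. The fork is open to -y and along x, closed to +y: the bar lies about along x and swings in from the -y side about the post.
- jig_post (a point): Axis of the pivot post at its shoulder, 40 mm above the table: collar 36 mm across below; above it a spindle of 16 mm diameter, 26 mm tall (top z=66 mm), its last 4 mm tapering to 11 mm. Axes as the jig.
- jig_hole (a point): Axis of the fork's vertical hole (13.5 mm diameter through both cheeks, 1 mm chamfer) at the upper cheek's top, z=66 mm, where the pin head seats. Axes as the jig. Cheeks 34 mm along x, from 17 mm on the -y side to 27 mm on the +y side; upper z=56 to 66, slot z=36 to 56, lower z=24 to 36, free below to z=12.
- jig_stop (a point): Point on the stop face in the slot, 14.5 mm in +y from the hole's axis, z=46 mm: with the bar's small end against it the holes line up to about 1 mm.
- plunger_tip (a point): Spring plunger ball that stands 3 mm into the lower cheek's hole from the +x side, z=30 mm. The pin first stops on it some 8 to 13 mm short of home and must be pushed past it and all the way down, with some 6 to 15 N; then friction holds it.
- jig_rail (a point): Middle of a curved round guide rail (8 mm thick, top z=40 mm), radius 112 mm about the post, from 0.70 rad on the -y side to 0.08 rad on the +y side of the line post to fork: it carries the bar level while it swings.
- jig_cradle (a point): Middle of the top (z=36 mm) of a wooden cradle on the jig, 120 mm along x, 32 mm along y, centred 65 mm on the +y side; the knife on it reaches z=47 mm and its blade lies on to x=120 mm of the jig.
- bar: Loose flat steel gate bar, 12 mm thick, 0.35 kg, lying flat on the table. Origin on its underside midway between its two holes (160 mm apart); x points from the big eye to the small lug, z up. The straight part is 20 mm wide from x=-60 to x=66; centre of mass near the origin.
- bar_eye (a point): Centre of the big eye at the underside: ring 40 mm outside, hole 18 mm diameter, 12 mm thick, at x=-80 mm of the bar. Goes over the spindle.
- bar_lug (a point): Centre of the small lug hole at the underside: ring 28 mm outside, hole 15.5 mm diameter, at x=+80 mm of the bar. Goes into the fork.
- rack: Fixed wooden block 180 x 50 x 30 mm, origin at the middle of its underside, x along its length; three holes 60 mm apart along x (13 mm diameter, 22 mm deep). In each stands one of the three pins, shuffled.
- pin: The long headed pin, steel, 0.13 kg: shank 12 mm diameter and 50 mm long with a nose tapering to 7 mm over the last 6 mm, and a cylindrical head 24 mm diameter and 26 mm tall. Origin at the tip, z along the pin up to the head; it stands tip down with the tip 8 mm above the table, head underside 28 mm above the rack's top.
- pin_seat (a point): On the pin's axis at the underside of the head, 50 mm above its tip.
- short_pin: Short headed pin, same head but shank only 32 mm (head underside 10 mm above the rack's top). Origin at its tip, z up. Stays in the rack.
- dowel: Headless rod, 12 mm diameter, 66 mm long, origin at its lower tip, z up. Stays in the rack.
- mug: White mug, 80 mm diameter, 85 mm tall, handle to its +y; origin at the centre of its underside. Leave alone.
- hammer: Hammer lying on the bench, 260 mm long, handle towards its -x, origin under its middle. Leave alone.
- tin: Round flat tin, 87 mm diameter, 28 mm high, origin at the centre of its underside. Leave alone.
Mind the look-alikes: they are no part of the job. Leave any turquoise look-alike of the bar alone. Leave any yellow look-alike of the pin alone.

How it is judged (in metres and radians):
On the way, in this order (a step that is already met when the one before it is completed fails the run):
1. the big eye is threaded on the pivot post and rests on its shoulder (horizontal distance between bar_eye and jig_post below 0.005 m and z of bar_eye in the frame of jig_post between -0.004 and 0.004 m), for 0.2 s.
2. the bar's small end is swung into the fork, holes in line (all of step 1 and horizontal distance between bar_lug and jig_hole below 0.005 m and z of bar_lug in the frame of jig_hole between -0.034 and -0.015 m), for 0.2 s.
At the end, for the whole second after the job is handed in: Bar's eye on the post (within 5 mm of its axis, 4 mm of its shoulder), small end in the fork (hole within 5 mm of the fork hole's axis), long pin through both, head underside within 3 mm of the fork's top, 4 mm of the axis, upright to 0.08 rad; bar and pin at rest, released (all of step 2 and horizontal distance between pin_seat and jig_hole below 0.004 m and z of pin_seat in the frame of jig_hole between -0.003 and 0.003 m and angle between the z axis of pin and the z axis of jig, either way round below 0.08 rad and linear speed of each of pin, bar below 0.02 m/s); the robot touches nothing.
It fails at once if the mug is moved more than 20 mm (distance of mug from where it was at the start of the episode above 0.02 m).
It fails at once if the hammer is moved more than 20 mm (distance of hammer from where it was at the start of the episode above 0.02 m).
It fails at once if the tin is moved more than 20 mm (distance of tin from where it was at the start of the episode above 0.02 m).
It fails at once if the short_pin is moved more than 15 mm (distance of short_pin from where it was at the start of the episode above 0.015 m).
It fails at once if the dowel is moved more than 15 mm (distance of dowel from where it was at the start of the episode above 0.015 m).
It also fails if it takes over 61 s, if anything falls off the work surface, if the arm or the gripper's body presses on something with over 40 N, if the wrist force passes 120 N, or if a joint passes its speed limit or range.

## Working session

There is one attempt and no reset: what is moved stays moved. The work goes in short steps, Python scripts to look and compute and a tool call to move; the robot and the scene stay as the last step left them, time stands still between calls to the robot, and variables do not carry over. Pictures are saved under pics/ and viewed, at most 10 in all, crops included, and the job is handed in when it is done.

Besides the shell and the picture viewer there is one more tool, called after "Request:" by a JSON object that holds its "api" and its "payload", one argument or row to a line. arm_command: Moves the arm, as the interface text tells. Its arguments: {"type":"object","properties":{"plan":{"type":"array","items":{"type":"array","items":{"type":"number"}}}},"required":["plan"]}

```bash
ls; mkdir -p pics
python3 - <<'E'
from rig import robot
import cv2,numpy as np,pickle
s=robot.sense();print(s, robot.pinch_z)
for n in("top","side"):
    f=robot.grab_frame(n);cv2.imwrite(f"pics/{n}0.png",f["image"][:,:,::-1]);pickle.dump(f,open(f"{n}0.pkl","wb"))
    print(n,f["mtx"],f["distortion"],f["position"],f["orientation"])
E
```

```text
pics
{'time': 0.0, 'joint_pos': array([-7.03596915e+01,  1.83538536e+01,  8.97057400e+01,  5.18151609e-04,
        7.20440744e+01, -1.14626387e+00]), 'dq': array([ 0.01134655,  0.06655686,  0.02430914,  0.06317654, -0.02040606,
        0.01631373]), 'effort': array([-1.00174471e-03, -4.12462485e+01, -2.31980288e+01,  7.29232351e-02,
        4.57993371e-02, -1.53964934e-04]), 'tool_pos': array([ 0.20389285, -0.53710228,  0.21310262]), 'orientation': array([[ 9.34909878e-01,  3.54884714e-01, -6.00045314e-04],
       [ 3.54885219e-01, -9.34908321e-01,  1.70697437e-03],
       [ 4.47917553e-05, -1.80881442e-03, -9.99998363e-01]]), 'force': array([ 0.90767107,  0.38049987, -0.49426299]), 'ft_torque': array([ 0.04111222,  0.0271774 , -0.03511441]), 'grasp_force': 0.0, 'gripper_width': 0.09111815219776671} 0.0188
top [[468.19170558   0.         280.91353531]
 [  0.         468.19170558 212.00380657]
 [  0.           0.           1.        ]] [0.03419013 0.         0.         0.         0.        ] [ 0.31441734 -0.019455    1.07688033] [[-0.01026896 -0.97946539  0.20135068]
 [-0.99993218  0.008952   -0.00745011]
 [ 0.00549463 -0.20141353 -0.97949089]]
side [[381.37465366   0.         280.06570773]
 [  0.         381.37465366 206.18207152]
 [  0.           0.           1.        ]] [-0.037799  0.        0.        0.        0.      ] [ 0.35517714 -0.6573883   0.67796354] [[ 0.95637445 -0.20465271  0.20848303]
 [-0.29210262 -0.65790866  0.69414138]
 [-0.00489513 -0.72475752 -0.68898662]]
```

View pics/top0.png

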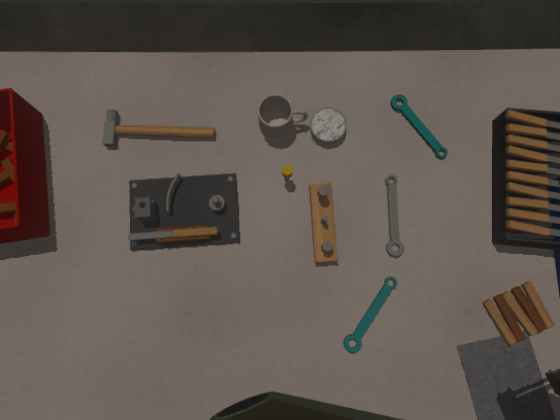

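View pics/side0.png

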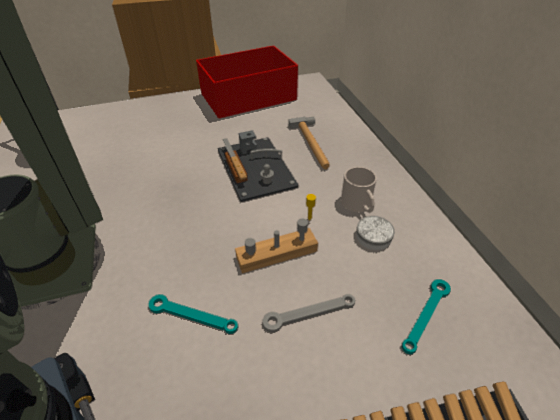

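The top view shows the grey bar with its eye at (395,248) and lug at (391,181), the post at (217,203) and the fork at (143,207). The rack's headed pins are at (323,192) and (327,247), with the dowel between them. The side view shows those pins at (302,225) and (250,245), and the one at (302,225) stands higher.

```bash
cat > h.py <<'E'
import numpy as np,cv2,pickle
def cam(f,s=None):
    if "tool_from_camera" in f:
        T=np.eye(4);T[:3,:3]=s["orientation"];T[:3,3]=s["tool_pos"];M=T@f["tool_from_camera"];return M[:3,3],M[:3,:3]
    return np.array(f["position"]),np.array(f["orientation"])
def ray(f,uv,s=None):
    p,R=cam(f,s);u=cv2.undistortPoints(np.array([[uv]],float),f["mtx"],np.array(f["distortion"])).ravel()
    d=R@[u[0],u[1],1];return p,d/np.linalg.norm(d)
def plane(f,uv,z,s=None):
    p,d=ray(f,uv,s);return p+d*(z-p[2])/d[2]
def proj(f,P,s=None):
    p,R=cam(f,s);return cv2.projectPoints((R.T@(np.array(P)-p)).reshape(1,1,3),np.zeros(3),np.zeros(3),f["mtx"],np.array(f["distortion"]))[0].ravel()
def tri(r1,r2):
    (p,d),(q,e)=r1,r2;a=np.linalg.lstsq(np.c_[d,-e],q-p,rcond=None)[0]
    A,B=p+a[0]*d,q+a[1]*e;return (A+B)/2,np.linalg.norm(A-B)
def snap(robot,n,name):
    s=robot.sense();f=robot.grab_frame(n);cv2.imwrite(f"pics/{name}.png",f["image"][:,:,::-1]);pickle.dump((f,s),open(name+".pkl","wb"));return f,s
E
python3 - <<'E'
from h import *
t=pickle.load(open("top0.pkl","rb"));s=pickle.load(open("side0.pkl","rb"))
for n,uv,z in[("eye",(395,248),.012),("lug",(391.5,181),.012),("post",(217,203),.066),("fork",(143,207),.066),("pinA",(323,191),.084),("pinB",(327,246),.066),("yellow",(287,171),.084),("mug",(275,112),.085),("hamH",(111,128),.02),("cyan",(353,343),.012),("cyan",(390,283),.012)]:print(n,plane(t,uv,z).round(4))
print(tri(ray(t,(323,191)),ray(s,(302,223))),tri(ray(t,(327,246)),ray(s,(250,241))))
f=s;print(pickle.load(open("side0.pkl","rb")).keys())
import cv2
a=t["image"][90:300,100:420,::-1]
cv2.imwrite("pics/crop0.png",cv2.resize(a,None,fx=2.5,fy=2.5,interpolation=cv2.INTER_CUBIC))
E
```

```text
eye [ 0.447  -0.2873  0.012 ]
lug [ 0.6054 -0.2885  0.012 ]
post [0.5438 0.1139 0.066 ]
fork [0.5362 0.276  0.066 ]
pinA [ 0.5645 -0.1195  0.084 ]
pinB [ 0.4459 -0.1265  0.066 ]
yellow [ 0.6107 -0.0414  0.084 ]
mug [ 0.749 -0.016  0.085]
hamH [0.739  0.3738 0.02  ]
cyan [ 0.239  -0.1824  0.012 ]
cyan [ 0.3681 -0.2712  0.012 ]
(array([ 0.56585179, -0.11990872,  0.07999268]), np.float64(0.0005824629332029057)) (array([ 0.44665187, -0.1263093 ,  0.06780272]), np.float64(0.0019059271443047797))
dict_keys(['image', 'mtx', 'distortion', 'position', 'orientation'])
```

Request:
{"api": "arm_command", "payload": {
  "plan": [
    [44,34,0,0,0,-5,0.4],
    [88,68,0,0,0,-10,0.4],
    [132,102,0,0,0,-15,0.4],
    [176,136,0,0,0,-20.4,0.4],
    [220,170,0,0,0,-20.4,0.4]
  ]
}}

```text
time: 0.72
tool_pos: [0.4252, -0.3662, 0.2137]
orientation: [[1.0, 0.006, -0.0], [0.006, -1.0, 0.0], [-0.0, -0.0, -1.0]]
force: [0.5, -0.3, 0.7]
gripper_width: 0.0547
grasp_force: 0.0
```

Request:
{"api": "arm_command", "payload": {
  "plan": [
    [44,34,0,0,0,0,0.4],
    [80,65,0,0,0,0,0.4],
    [102,79,0,0,0,0,0.4],
    [102,79,0,0,0,0,0.4],
    [102,79,0,0,0,0,0.4]
  ]
}}

```text
time: 1.35
tool_pos: [0.5252, -0.2889, 0.2136]
orientation: [[1.0, 0.007, -0.001], [0.007, -1.0, 0.0], [-0.001, -0.0, -1.0]]
force: [-0.5, -0.3, 0.1]
gripper_width: 0.0549
grasp_force: 0.0
```

Run:
```python
from rig import robot
from h import *
f,s=snap(robot,"wrist","w1")
print(s["tool_pos"],s["orientation"].round(3),s["joint_pos"].round(1),s["force"],s["gripper_width"]);print(f["tool_from_camera"],f["mtx"],f["distortion"])
print(proj(f,[.447,-.287,.012],s),proj(f,[.605,-.2885,.012],s))
```

```text
[ 0.52521208 -0.28890549  0.21359203] [[ 1.     0.007 -0.001]
 [ 0.007 -1.     0.   ]
 [-0.001 -0.    -1.   ]] [-29.9  20.6  86.3  -0.   73.2  59.7] [-0.54271591 -0.31011463  0.11674873] 0.05486021817830674
[[ 1.37775883e-04 -9.70472879e-01 -2.41210223e-01  6.82956582e-02]
 [ 9.99999611e-01 -7.63273650e-05  8.78277315e-04  1.22650115e-03]
 [-8.70755255e-04 -2.41210250e-01  9.70472492e-01 -1.70983929e-01]
 [ 0.00000000e+00  0.00000000e+00  0.00000000e+00  1.00000000e+00]] [[314.19297997   0.         281.30786146]
 [  0.         314.19297997 207.68025491]
 [  0.           0.           1.        ]] [-0.04514498  0.          0.          0.          0.        ]
[278.16045478 248.81033021] [280.05927457 119.28059966]
```

View pics/w1.png

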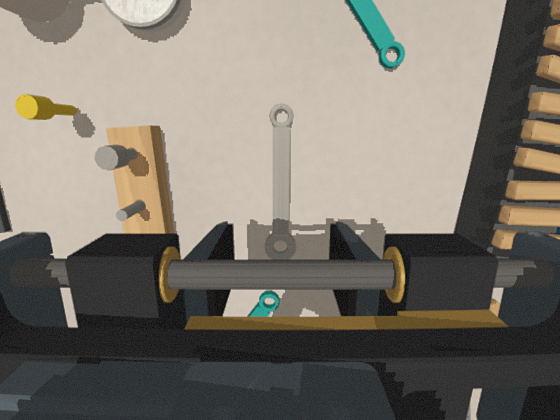

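The wrist view shows the bar upright in the image, with its lug hole near (281,116) and the shadowed eye near (280,246). I'll fit both holes.

Run:
```python
from h import *
f,s=pickle.load(open("w1.pkl","rb"));g=cv2.cvtColor(f["image"],cv2.COLOR_RGB2GRAY)
b=cv2.resize(g[95:275,255:310],None,fx=4,fy=4,interpolation=cv2.INTER_CUBIC)
print(g[104:130:1,281]);print(g[116,262:300]);print(g[232:262,280]);print(g[246,262:302]);print(g[180,262:302])
for n,uv in[("lug",(281,116)),("eye",(280.5,246))]:print(n,plane(f,uv,.012,s).round(4))
t=pickle.load(open("top0.pkl","rb"));gt=cv2.cvtColor(t["image"],cv2.COLOR_RGB2GRAY)
print(gt[172:190,386:398]);print(gt[238:258,385:406])
```

```text
[170 165 142 158 141  98 115 129 144 171 194 194 193 196 194 194 195 194
 183 172 172 168 162 163 169 171]
[195 195 194 195 194 194 190 158 159 170 169 158 124 110 144 199 200 194
 190 193 192 192 194 197 196 185 140 162 164 156 152 158 192 195 191 193
 195 195]
[ 92  94  95 103  98  89  97  94 106 114 115 114 118 119 114 118 116 119
 120  98  88  85  99  93  95  97  91  78  59  64]
[119 112 109  95 100  97  97  99  99  99  93  99 120 117 119 120 117 120
 114 119 117 116 120 121 113  99 101 102 101 103 100 101 100 101 116 119
 115 120 122 120]
[195 197 195 194 195 197 195 196 197 194 184 163 166 165 167 165 162 159
 164 162 162 166 162 165 162 166 161 134 144 198 196 196 196 196 195 197
 195 196 196 196]
lug [ 0.6086 -0.2896  0.012 ]
eye [ 0.4508 -0.2899  0.012 ]
[[108 108 107 107 107 107 107 108 107 108 107 107]
 [107 107 107 107 107 107 107 107 107 107 107 107]
 [108 107 106 103 101 100 100 104 105 107 107 107]
 [107 105  98  93  90  89  89  92  94 102 107 107]
 [105  97  90  84  77  74  76  82  88  93 102 107]
 [ 93  91  83  68  58  55  57  66  79  88  95 107]
 [ 76  88  75  57  5
[... 1673 characters left out ...]
3  84  88  86  87  94 103 106 108 105  92  80  85  88  87  85
   89 104 108]
 [108  93  62  72  86  88  87  87  91  97 101  94  81  83  88  87  87  83
   83 107 108]
 [107 101  79  59  78  87  87  86  86  87  88  86  87  87  87  86  84  82
   91 108 108]
 [107 107  92  56  63  80  86  88  88  86  86  87  87  86  86  84  81  90
  108 108 109]
 [108 107 100  76  55  61  74  83  87  88  87  87  87  86  85  77  76 101
  109 109 108]
 [107 108 108 100  76  55  55  66  74  76  77  79  78  77  72  71  91 108
  108 108 108]
 [108 108 108 109 101  77  58  55  54  57  59  64  62  60  65  91 108 108
  108 108 108]
 [107 108 108 108 109 101  84  84  84  77  59  62  68  83  92 108 108 107
  108 108 108]]
```

Request:
{"api": "arm_command", "payload": {
  "plan": [
    [3,-0.5,-60,0,0,0,0.5],
    [3,-0.5,-120,0,0,0,0.5],
    [3,-0.5,-170,0,0,0,0.5],
    [3,-0.5,-200,0,0,0,0.5],
    [3,-0.5,-210,0,0,0,0.5]
  ]
}}

```text
time: 2.02
tool_pos: [0.5271, -0.2894, 0.0022]
orientation: [[1.0, 0.005, -0.003], [0.005, -1.0, 0.002], [-0.003, -0.002, -1.0]]
force: [0.1, -0.6, 0.5]
gripper_width: 0.0455
grasp_force: 0.0
```

Request:
{"api": "arm_command", "payload": {
  "plan": [
    [0,0,0,0,0,0,1],
    [0,0,0,0,0,0,1],
    [0,0,0,0,0,0,1],
    [0,0,0,0,0,0,1],
    [0,0,0,0,0,0,1]
  ]
}}

```text
time: 2.65
tool_pos: [0.5298, -0.2893, 0.0055]
orientation: [[1.0, 0.006, 0.002], [0.006, -1.0, -0.001], [0.002, 0.001, -1.0]]
force: [-0.4, 1.2, 6.7]
gripper_width: 0.0199
grasp_force: 30.0
```

Request:
{"api": "arm_command", "payload": {
  "plan": [
    [0,0,40,0,0,0,1],
    [0,0,90,0,0,0,1],
    [0,0,140,0,0,0,1],
    [0,40,175,0,0,0,1],
    [-10,95,190,0,0,0,1]
  ]
}}

```text
time: 3.28
tool_pos: [0.5204, -0.1943, 0.1961]
orientation: [[1.0, 0.005, 0.005], [0.005, -1.0, -0.002], [0.005, 0.002, -1.0]]
force: [0.6, 1.5, -3.3]
gripper_width: 0.0196
grasp_force: 30.0
```

Request:
{"api": "arm_command", "payload": {
  "plan": [
    [-10,60,0,0,0,0,1],
    [-20,120,0,0,0,0,1],
    [-30,180,0,0,0,0,1],
    [-40,240,0,0,0,0,1],
    [-40,300,0,0,0,0,1]
  ]
}}

```text
time: 3.9
tool_pos: [0.4778, 0.1074, 0.1939]
orientation: [[1.0, 0.007, -0.0], [0.007, -1.0, -0.001], [-0.0, 0.001, -1.0]]
force: [0.6, 0.2, -3.7]
gripper_width: 0.0197
grasp_force: 30.0
```

Request:
{"api": "arm_command", "payload": {
  "plan": [
    [0,45,0,0,0,0,1],
    [0,75,0,0,0,0,1],
    [0,84,0,0,0,0,1],
    [0,84,0,0,0,0,1],
    [0,84,0,0,0,0,1]
  ]
}}

```text
time: 4.53
tool_pos: [0.479, 0.1887, 0.1938]
orientation: [[1.0, 0.006, -0.0], [0.006, -1.0, -0.001], [-0.0, 0.001, -1.0]]
force: [-0.0, -0.4, -3.8]
gripper_width: 0.0197
grasp_force: 30.0
```

Run:
```python
from rig import robot
from h import *
f,s=snap(robot,"wrist","w2")
print(s["tool_pos"],s["orientation"].round(4),s["joint_pos"].round(1),s["force"])
for P in([.5438,.1139,.066],[.5362,.276,.066]):print(proj(f,P,s))
cv2.imwrite("pics/w2c.png",cv2.resize(f["image"][0:260,60:460,::-1],None,fx=2,fy=2,interpolation=cv2.INTER_CUBIC))
```

```text
[0.47895908 0.1887402  0.1938393 ] [[ 1.0e+00  5.7e-03 -4.0e-04]
 [ 5.7e-03 -1.0e+00 -9.0e-04]
 [-4.0e-04  9.0e-04 -1.0e+00]] [ 20.3  13.7  99.2  -0.   67.1 109.9] [-0.02834039 -0.44415508 -3.7669817 ]
[360.34989234 134.2642473 ]
[186.75030102 141.616302  ]
```

View pics/w2c.png

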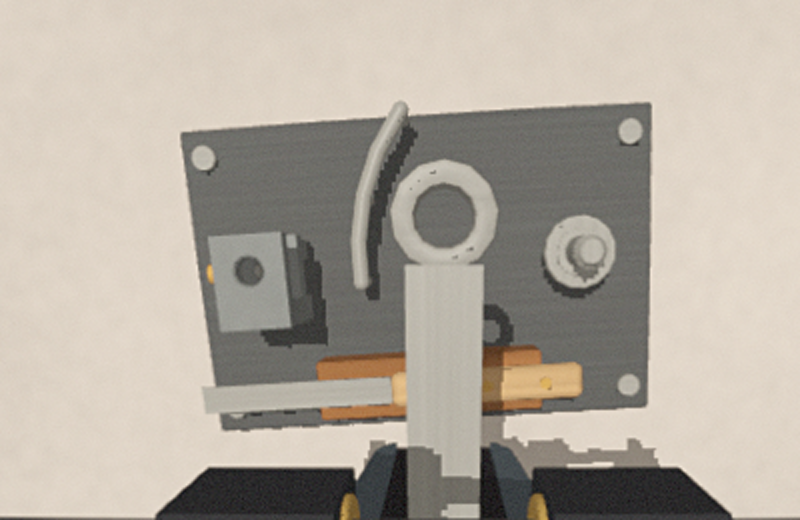

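The crop shows, in full-image pixels, the spindle top at about (355,124), the fork hole at (184.5,135) and the lug hole at (282,107.5). The post and fork are clear of the bar.

Run:
```python
from h import *
f,s=pickle.load(open("w2.pkl","rb"));g=cv2.cvtColor(f["image"],cv2.COLOR_RGB2GRAY)
t=pickle.load(open("top0.pkl","rb"));gt=cv2.cvtColor(t["image"],cv2.COLOR_RGB2GRAY)
print(g[112:136,344:368]);print(g[125:146,174:196])
print(gt[196:212,209:226]);print(gt[199:215,134:152])
P=plane(f,(355,124),.066,s);H=plane(f,(184.5,135),.066,s);L=plane(f,(282,107.5),.2003,s)
print(P,H,np.linalg.norm(P-H),L,L-s["tool_pos"])
# bar edges on top plane
for r in(150,200):
    e=g[r].astype(int);print(r,e[255:310])
```

```text
[[185 183 186 183 184 182 179 182 185 187 185 183 182 179 181 186 188 185
  158 122 106 111 110 111]
 [186 184 184 179 179 180 181 182 184 185 183 185 179 180 178 185 188 189
  184 150 118 104 105 107]
 [188 182 184 178 177 179 182 180 180 183 182 182 179 179 181 184 182 185
  187 184 149 116 106 104]
 [183 185 181 186 183 181 182 185 183 182 182 184 175 179 181 184 186 185
  184 182 173 127 107 109]
 [181 187 183 184 187 185 185 179 183 184 179 184 181 185 181 183 185 184
  184 182 183 141 106 107]
 [185 187 188 183 177 175 168 164 172 177 168 166 165 169 174 179 185 187
  183 180 180 163 124 108]
 [191 184 174 158 141 132 142 157 164 162 163 164 161 160 154 164 175 184
  184 182 181 183 141 110]
 [180 161 137 118 130 145 157 161 161 162 167 172 176 169 163 152 152 172
  184 181 180 183 165 122]
 [163 134 115 122 141 156 161 163 167 177 181 183 186 188 183 173 157 151
  170 179 177 183 185 137]
 [140 117 114 128 146 156 158 162 172 184 184 184 184 188 187 184 167 150
  156 174 178 183 187 148]
 [120 110 120 139 153 152 155 169 179 185 182 182 185 188 185 186 177 156
  146 174 180 18
[... 4977 characters left out ...]
71 70 70 70 70 46 36]
 [56 72 71 71 70 71 73 72 71 72 72 71 70 69 70 70 45 36]]
[0.55303036 0.11944118 0.066     ] [0.54226598 0.2777441  0.066     ] 0.15866847905794834 [0.55820434 0.18748628 0.2003    ] [ 0.07924526 -0.00125392  0.0064607 ]
150 [107 107 102 108 105 103 108 143 190 185 187 182 185 186 188 189 189 188
 185 183 189 186 184 184 182 185 186 182 184 186 186 185 185 184 186 187
 189 185 184 184 184 185 186 185 190 179 149 109 102 110 105 104 109 107
 107]
200 [178 158 178 186 188 191 188 187 184 181 183 181 181 180 183 184 186 184
 179 178 183 180 180 178 181 181 182 180 181 182 177 182 180 181 182 181
 181 180 181 182 177 178 181 185 184 158 103 105 105  97  94  96  99  92
  89]
```

Run:
```python
from h import *
f,s=pickle.load(open("w2.pkl","rb"))
t=pickle.load(open("top0.pkl","rb"));sd=pickle.load(open("side0.pkl","rb"))
for uv in[(282,107.5),(281.7,150)]:print(plane(f,uv,.2003,s)-s["tool_pos"])
print("wrist",plane(f,(355.5,125),.066,s),plane(f,(184.3,134.7),.066,s))
print("top",plane(t,(214.8,199.5),.066),plane(t,(142.1,204),.066))
print(proj(sd,(.55,.117,.066)),proj(t,(.55,.117,.066)))
```

```text
[ 0.07924526 -0.00125392  0.0064607 ]
[ 0.05813178 -0.00123341  0.0064607 ]
wrist [0.55213642 0.118925   0.066     ] [0.54253989 0.27791494 0.066     ]
top [0.55180843 0.11888239 0.066     ] [0.5430046  0.27830349 0.066     ]
[266.00368131 165.83457855] [215.63814621 200.28901179]
```

Request:
{"api": "arm_command", "payload": {
  "plan": [
    [20,0,0,0,0,9,1],
    [40,1,0,0,0,18,1],
    [60,2,0,0,0,27,1],
    [80,3,-15,0,0,36,1],
    [100,3,-30,0,0,45,1]
  ]
}}

```text
time: 5.2
tool_pos: [0.58, 0.1917, 0.1638]
orientation: [[0.7, 0.714, 0.0], [0.714, -0.7, -0.0], [0.0, 0.0, -1.0]]
force: [0.6, -0.2, -3.2]
gripper_width: 0.0195
grasp_force: 30.0
```

Request:
{"api": "arm_command", "payload": {
  "plan": [
    [6,1,-20,0,0,9,1],
    [6,1,-45,0,0,18,1],
    [6,1,-70,0,0,20,1],
    [6,1,-79,0,0,20,1],
    [6,1,-79,0,0,20,1]
  ]
}}

```text
time: 5.82
tool_pos: [0.5851, 0.1933, 0.0848]
orientation: [[0.418, 0.909, -0.001], [0.909, -0.418, -0.0], [-0.001, -0.0, -1.0]]
force: [-1.0, -0.3, -3.2]
gripper_width: 0.019
grasp_force: 30.0
```

Run:
```python
from rig import robot
from h import *
a,s=snap(robot,"top","t3");b,_=snap(robot,"side","s3")
print(s["tool_pos"],s["orientation"].round(4),s["joint_pos"].round(1))
A=a["image"][150:230,160:260,::-1];B=b["image"][120:210,210:310,::-1]
A=cv2.resize(A,(400,320),interpolation=cv2.INTER_CUBIC);B=cv2.resize(B,(400,360),interpolation=cv2.INTER_CUBIC)
cv2.imwrite("pics/c3.png",np.hstack([np.vstack([A,np.zeros((40,400,3),np.uint8)]),B]))
```

```text
[0.58508898 0.19329859 0.08480437] [[ 4.177e-01  9.086e-01 -6.000e-04]
 [ 9.086e-01 -4.177e-01 -3.000e-04]
 [-5.000e-04 -4.000e-04 -1.000e+00]] [17.2 27.9 94.3 -0.  57.9 41.9]
```

View pics/c3.png

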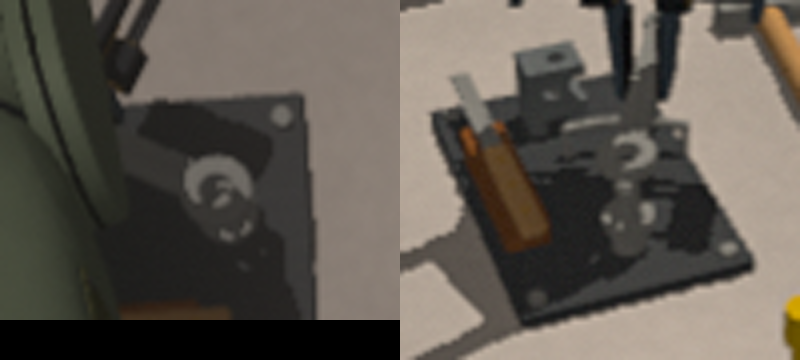

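The left crop (top view) shows the eye ring centred near (217,186), over the spindle tip at (221,195). The right crop (side view) shows the eye ring near (627,152), above the post.

Run:
```python
from h import *
a,s=pickle.load(open("t3.pkl","rb"));b,_=pickle.load(open("s3.pkl","rb"))
E=s["tool_pos"]-.0808*s["orientation"][:,0]
print("eye predicted",E)
for z in(.0798,.0918):
  for P in((.552,.1189),E[:2]):
    u=proj(a,[*P,z]);v=proj(b,[*P,z]);print(z,(u-[160,150])*4,(v-[210,120])*4+[400,0])
g=cv2.cvtColor(a["image"],cv2.COLOR_RGB2GRAY);print(g[186:208,203:226])
h=cv2.cvtColor(b["image"],cv2.COLOR_RGB2GRAY);print(h[150:168,257:278])
```

```text
eye predicted [0.5513381  0.11988527 0.08484719]
0.0798 [215.81380624 191.90692672] [625.56282324 164.16914234]
0.0798 [213.98286036 193.10227179] [624.17884989 163.4820234 ]
0.0918 [212.81831495 186.77634133] [625.01718749 149.19099145]
0.0918 [210.96561591 187.98484679] [623.6220453 148.5066418]
[[ 34  35  35  34  35  35  34  35  35  35  35  37  36  36  36  36  36  36
   36  36  36  38  38]
 [ 44  38  34  35  35  35  34  34  35  35  34  35  35  34  35  36  35  36
   37  36  37  36  37]
 [ 52  48  44  39  34  34  34  34  40  48  52  61  53  44  39  36  37  37
   37  37  37  37  37]
 [ 51  52  52  47  60  47  47  71  82  87  89  94  89  86  84  62  40  36
   36  37  37  37  38]
 [ 51  51  51  51  76  77  84 101 106 107 107 107 107 109 107  93  70  46
   37  36  37  37  37]
 [ 50  51  52  53  84  99 105 107 107 107 107 106 108 109 107 106  97  78
   52  36  36  38  36]
 [ 51  51  51  73  99 108 107 106 107 106 104 104 107 108 106 105 106 101
   72  43  36  35  36]
 [ 51  51  50  89 107 108 106 106  97  86  79  79  85  95 103 106 107 106
   92  60  37  36  44]
 [ 52  52  52  92 107 107
[... 2236 characters left out ...]
5  67  67  68  66  63  68  80  94 114 131 130 119 103  80  65
   62  64  62]
 [ 60  63  64  66  65  67  67  67  75 103 125 124 116 108  90  70  68  64
   63  65  64]
 [ 54  65  63  60  67  67  66  67  80  91  88  81  70  68  66  65  65  62
   63  62  63]
 [ 56  59  52  53  63  69  67  67  69  69  67  67  65  64  61  60  58  66
   64  63  64]
 [ 34  34  32  31  50  58  62  68  73  68  65  66  62  57  53  38  45  57
   57  54  56]
 [ 34  34  29  31  31  37  53  80  94  95  85  65  53  40  31  28  30  31
   34  30  34]
 [ 30  34  34  32  29  33  57  90 107 115 103  69  55  34  29  34  37  46
   45  45  45]
 [ 35  32  31  31  30  32  50  72  82  87  81  63  56  38  30  31  44  57
   57  58  58]]
```

Request:
{"api": "arm_command", "payload": {
  "plan": [
    [1,-0.5,0,0,0,0,1],
    [1,-0.5,-8,0,0,0,1],
    [1,-0.5,-13,0,0,0,1],
    [1,-0.5,-17,0,0,0,1],
    [1,-0.5,-20,0,0,0,1]
  ]
}}

```text
time: 6.55
tool_pos: [0.5859, 0.1934, 0.0645]
orientation: [[0.416, 0.909, -0.0], [0.909, -0.416, -0.0], [-0.0, -0.0, -1.0]]
force: [0.1, -0.0, -3.2]
gripper_width: 0.0194
grasp_force: 30.0
```

Request:
{"api": "arm_command", "payload": {
  "plan": [
    [0,0,-4,0,0,0,1],
    [0,0,-8,0,0,0,1],
    [0,0,-12,0,0,0,1],
    [0,0,-16,0,0,0,1],
    [0,0,-18,0,0,0,1]
  ]
}}

```text
time: 7.18
tool_pos: [0.5859, 0.1934, 0.0466]
orientation: [[0.417, 0.909, -0.0], [0.909, -0.417, -0.0], [-0.0, -0.0, -1.0]]
force: [0.5, -0.8, -3.2]
gripper_width: 0.0193
grasp_force: 30.0
```

Request:
{"api": "arm_command", "payload": {
  "plan": [
    [0,0,-1,0,0,0,1],
    [0,0,-1.5,0,0,0,1],
    [0,0,-1.5,0,0,0,0.67],
    [0,0,-1.5,0,0,0,0.67],
    [0,0,-1.5,0,0,0,0.67]
  ]
}}

```text
time: 7.8
tool_pos: [0.5863, 0.1935, 0.0457]
orientation: [[0.416, 0.909, 0.001], [0.909, -0.416, 0.0], [0.0, 0.001, -1.0]]
force: [-0.1, 0.5, 0.8]
gripper_width: 0.03
grasp_force: 0.0
```

Run:
```python
from rig import robot
from h import *
b,s=snap(robot,"side","s4");w,s=snap(robot,"wrist","w4")
print(s["tool_pos"],s["force"])
B=cv2.resize(b["image"][120:210,210:310,::-1],(400,360),interpolation=cv2.INTER_CUBIC)
W=cv2.resize(w["image"][:300,140:460,::-1],(384,360))
cv2.imwrite("pics/c4.png",np.hstack([B,W]))
```

```text
[0.58627594 0.19345655 0.04566662] [ 0.23605751 -0.17631067 -0.47629664]
```

View pics/c4.png

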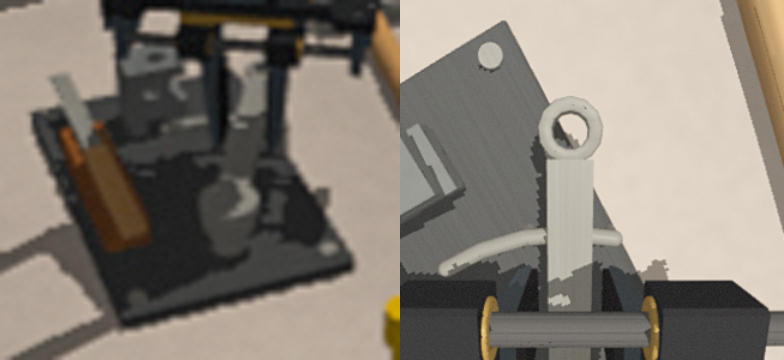

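The side crop shows the eye seated on the post. The wrist crop shows the bar lying on the rail, outside the fork. Next I swing it with loosely caged fingers.

Request:
{"api": "arm_command", "payload": {
  "plan": [
    [-6.2,2.5,-1.5,0,0,4.7,0.67],
    [-13.1,4.7,-1.5,0,0,9.7,0.67],
    [-20,6.3,-1.5,0,0,14.7,0.67],
    [-27,7.2,-1.5,0,0,19.7,0.67],
    [-34.3,7.5,-1.5,0,0,24.7,0.67]
  ]
}}

```text
time: 8.52
tool_pos: [0.5525, 0.2013, 0.0443]
orientation: [[-0.004, 1.0, 0.002], [1.0, 0.004, 0.001], [0.001, 0.002, -1.0]]
force: [1.1, 0.8, 0.1]
gripper_width: 0.0302
grasp_force: 0.6
```

Request:
{"api": "arm_command", "payload": {
  "plan": [
    [-3,0,0,0,0,2,0.67],
    [-4.7,0,0,0,0,3.3,0.67],
    [-7,0,0,0,0,3.3,0.67],
    [-8.5,0,0,0,0,3.3,0.67],
    [-9.5,0,0,0,0,3.3,0.67]
  ]
}}

```text
time: 9.15
tool_pos: [0.5424, 0.201, 0.044]
orientation: [[-0.059, 0.998, 0.0], [0.998, 0.059, 0.0], [0.0, 0.001, -1.0]]
force: [1.2, 2.0, 0.5]
gripper_width: 0.0301
grasp_force: 0.8
```

Request:
{"api": "arm_command", "payload": {
  "plan": [
    [-0.5,0,0,0,0,0,0.67],
    [-1,0,0,0,0,0,0.67],
    [-1.5,0,0,0,0,0,0.67],
    [-1.5,0,0,0,0,0,0.67],
    [-1.5,0,0,0,0,0,0.67]
  ]
}}

```text
time: 9.78
tool_pos: [0.5408, 0.2008, 0.044]
orientation: [[-0.059, 0.998, 0.0], [0.998, 0.059, -0.0], [-0.0, 0.0, -1.0]]
force: [1.0, -0.1, 1.1]
gripper_width: 0.0301
grasp_force: 1.0
```

Run:
```python
from rig import robot
from h import *
w,s=snap(robot,"wrist","w5");t,_=snap(robot,"side","s5")
print(s["tool_pos"],s["force"],s["grasp_force"],proj(w,[.5428,.2781,.066],s))
W=cv2.resize(w["image"][:300,140:460,::-1],(400,375));B=cv2.resize(t["image"][110:200,200:296,::-1],(400,375),interpolation=cv2.INTER_CUBIC)
cv2.imwrite("pics/c5.png",np.hstack([W,B]))
```

```text
[0.54083365 0.20084459 0.04402238] [ 0.97575792 -0.09856219  1.06346368] 1.0192294791340828 [294.37440877 105.53525316]
```

View pics/c5.png

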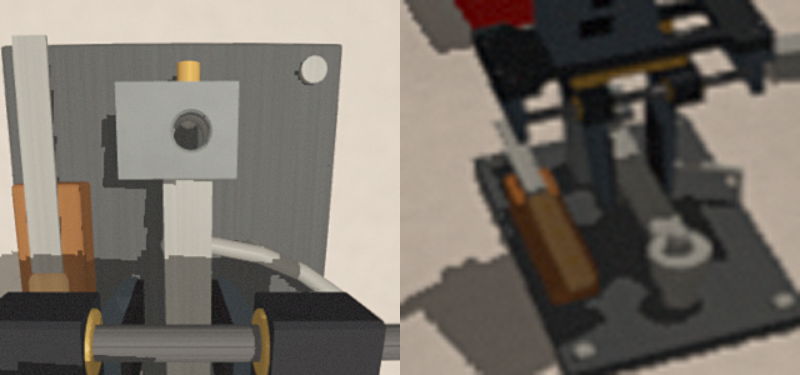

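The wrist crop shows the bar in the fork with its centre near (188,230), and the fork hole at (191,130). I'll measure the bar line against the hole.

Run:
```python
from h import *
w,s=pickle.load(open("w5.pkl","rb"));g=cv2.cvtColor(w["image"],cv2.COLOR_RGB2GRAY)
for r in(150,170,190):
    print(r,g[r,262:320])
print(g[92:118,280:308])
def mid(r,a,b):return plane(w,((a+b)/2,r),.052,s)
H=plane(w,(292.8,104),.066,s);print("hole",H)
p,q=plane(w,(290.5,184),.052,s),plane(w,(290.5,150),.052,s);print(p,q)
```

```text
150 [ 65  66  66  59  64  60  59  68 132 193 189 188 185 188 187 191 193 192
 191 187 187 189 191 188 185 184 187 190 191 187 189 184 187 192 190 190
 189 190 192 191 191 190 189 190 190 193 192 181 115 106 112 109 114 112
 115 110 107 110]
170 [ 63  60  65  62  60  54  62  51 100 172 188 188 188 189 185 189 190 191
 189 187 185 188 189 186 187 183 185 185 189 185 186 186 186 187 190 187
 187 187 188 188 190 187 187 189 187 192 188 166 109 108 106 113 115 107
 109 108 109 107]
190 [ 66  65  67  56  56  51  58  56  90 156 187 189 185 185 183 187 188 189
 187 186 181 185 184 185 182 182 185 184 184 184 186 184 185 183 185 184
 185 185 187 187 185 188 185 186 187 187 182 160 147 146 141 137 137 134
 118 112 104 108]
[[154 139 136 126  87  81  80  79  93  92 101 102 102  96 102  89  90  82
   75  75  85 108 110  98 131 154 163 166]
 [144 140 129 101  81  82  91  94  99  99  98 100 101 102 104 106 102  98
   89  81  85  85  90  79 105 133 155 168]
 [138 130 102  85  90  97 100  98  93  96  95  97  91 100  96  97 102 103
  104 104  89  76  77  95 120 124 140 166]
 [136 116  81  90  94  95 
[... 2075 characters left out ...]
135]
 [121  67  60  63  58  54  62  67  69  64  66  75  62  65  63  61  61  62
   78  96  95  89  84  92  90 100 129 147]
 [141  87  59  61  62  59  55  66  60  59  57  61  61  58  62  64  64  62
   75  91  94  90  89  95  99 108 142 158]
 [148 124  86  67  57  63  67  55  64  65  64  62  62  66  59  58  63  65
   82  88  94  85  89 108 119 125 153 166]
 [151 147 124  94  68  51  55  62  64  63  65  67  66  62  66  57  56  67
   84  94  92  97 114 123 131 145 163 164]
 [160 150 143 134 110  74  62  57  57  59  58  65  63  64  60  61  54  66
   82  91 107 124 135 136 146 162 164 164]]
hole [0.54204129 0.27872561 0.066     ]
[0.54398006 0.23960533 0.052     ] [0.54281652 0.25719576 0.052     ]
```

Request:
{"api": "arm_command", "payload": {
  "plan": [
    [-0.5,0,0,0,0,0,0.67],
    [-1,0,0,0,0,0,0.67],
    [-1.5,0,0,0,0,0,0.67],
    [-1.5,0,0,0,0,0,0.67],
    [-1.5,0,0,0,0,0,0.67]
  ]
}}

```text
time: 10.5
tool_pos: [0.5402, 0.2009, 0.0441]
orientation: [[-0.059, 0.998, 0.002], [0.998, 0.059, 0.0], [-0.0, 0.002, -1.0]]
force: [5.2, -0.5, -0.4]
gripper_width: 0.03
grasp_force: 2.4
```

Request:
{"api": "arm_command", "payload": {
  "plan": [
    [4,0,0,0,0,0,0.67],
    [5,0,20,0,0,0,0.67],
    [5,0,80,0,0,0,0.5],
    [0,-20,140,0,0,-10,0.45],
    [-5,-60,158,0,0,-20,0.45]
  ]
}}

```text
time: 11.12
tool_pos: [0.5347, 0.1417, 0.2054]
orientation: [[0.289, 0.957, 0.004], [0.957, -0.289, 0.002], [0.003, 0.003, -1.0]]
force: [0.7, -0.0, -0.1]
gripper_width: 0.05
grasp_force: 0.0
```

Request:
{"api": "arm_command", "payload": {
  "plan": [
    [-5,-50,0,0,0,-10,0.45],
    [-10,-100,0,0,0,-20,0.45],
    [-15,-150,0,0,0,-30,0.45],
    [-20,-200,0,0,0,-40,0.45],
    [-30,-250,0,0,0,-50,0.45]
  ]
}}

```text
time: 11.75
tool_pos: [0.5028, -0.11, 0.2013]
orientation: [[0.92, 0.392, -0.003], [0.392, -0.92, 0.002], [-0.002, -0.003, -1.0]]
force: [1.1, -0.4, 0.1]
gripper_width: 0.0501
grasp_force: 0.0
```

Request:
{"api": "arm_command", "payload": {
  "plan": [
    [0,-10,0,0,0,-10,0.45],
    [0,-10,0,0,0,-20,0.45],
    [0,-10,0,0,0,-20,0.45],
    [0,-10,0,0,0,-20,0.45],
    [0,-10,0,0,0,-20,0.45]
  ]
}}

```text
time: 12.38
tool_pos: [0.504, -0.1187, 0.2019]
orientation: [[0.998, 0.061, -0.001], [0.061, -0.998, 0.0], [-0.001, -0.0, -1.0]]
force: [-0.1, 0.3, -0.2]
gripper_width: 0.0498
grasp_force: 0.0
```

Run:
```python
from rig import robot
from h import *
w,s=snap(robot,"wrist","w6");t,_=snap(robot,"top","t6")
print(s["tool_pos"],s["orientation"].round(3),s["joint_pos"].round(1),s["force"],proj(w,[.565,-.12,.084],s))
W=cv2.resize(w["image"][:250,140:440,::-1],(480,400));B=cv2.resize(t["image"][170:240,110:166,::-1],(320,400),interpolation=cv2.INTER_CUBIC)
cv2.imwrite("pics/c6.png",np.hstack([W,B]))
```

```text
[ 0.50404787 -0.11865545  0.20185128] [[ 0.998  0.061 -0.001]
 [ 0.061 -0.998  0.   ]
 [-0.001 -0.    -1.   ]] [-14.5  13.7  98.1   0.   68.3  72. ] [-0.12714602  0.28533471 -0.23072242] [285.28109218 138.20835715]
```

View pics/c6.png

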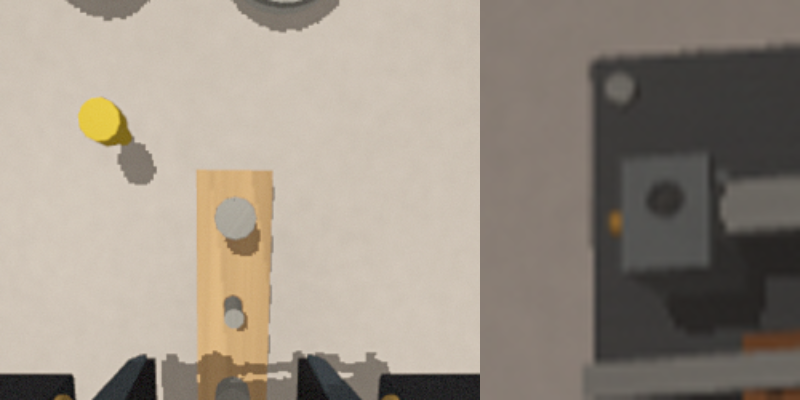

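The wrist crop shows the long pin's head at (236,218), which is full-image (287.5,136). The top crop shows the bar staying in the fork.

Request:
{"api": "arm_command", "payload": {
  "plan": [
    [35,-1.8,-20,0,0,0,0.45],
    [62,-1.8,-50,0,0,0,0.45],
    [62,-1.8,-90,0,0,0,0.45],
    [62,-1.8,-125,0,0,0,0.45],
    [62,-1.8,-139,0,0,0,0.45]
  ]
}}

```text
time: 13.1
tool_pos: [0.5651, -0.1204, 0.0609]
orientation: [[0.998, 0.06, -0.004], [0.06, -0.998, 0.001], [-0.004, -0.001, -1.0]]
force: [0.2, 0.4, -0.2]
gripper_width: 0.0501
grasp_force: 0.0
```

Request:
{"api": "arm_command", "payload": {
  "plan": [
    [0,0,0,0,0,0,0.45],
    [0,0,0,0,0,0,1],
    [0,0,0,0,0,0,1],
    [0,0,0,0,0,0,1],
    [0,0,0,0,0,0,1]
  ]
}}

```text
time: 13.72
tool_pos: [0.5668, -0.1209, 0.0639]
orientation: [[0.998, 0.059, 0.002], [0.059, -0.998, -0.0], [0.002, 0.0, -1.0]]
force: [0.0, -0.2, 4.6]
gripper_width: 0.0232
grasp_force: 30.0
```

Request:
{"api": "arm_command", "payload": {
  "plan": [
    [0,0,25,0,0,0,1],
    [0,0,60,0,0,0,1],
    [0,0,100,0,0,0,1],
    [-2,30,110,0,0,0,1],
    [-5,85,110,0,0,0,1]
  ]
}}

```text
time: 14.35
tool_pos: [0.562, -0.0364, 0.1741]
orientation: [[0.998, 0.056, 0.003], [0.056, -0.998, -0.001], [0.003, 0.001, -1.0]]
force: [1.2, 0.5, -1.1]
gripper_width: 0.0233
grasp_force: 29.9
```

Request:
{"api": "arm_command", "payload": {
  "plan": [
    [-4,60,0,0,0,0,1],
    [-8,120,0,0,0,0,1],
    [-12,180,0,0,0,0,1],
    [-16,240,0,0,0,0,1],
    [-18.5,290,0,0,0,0,1]
  ]
}}

```text
time: 14.98
tool_pos: [0.542, 0.2562, 0.1727]
orientation: [[0.998, 0.06, -0.0], [0.06, -0.998, -0.0], [-0.0, 0.0, -1.0]]
force: [0.8, -0.2, -0.8]
gripper_width: 0.0233
grasp_force: 29.9
```

Request:
{"api": "arm_command", "payload": {
  "plan": [
    [0,20,-10,0,0,0,1],
    [0,24,-25,0,0,0,1],
    [0,24,-36,0,0,0,1],
    [0,24,-36,0,0,0,1],
    [0,24,-36,0,0,0,1]
  ]
}}

```text
time: 15.6
tool_pos: [0.5432, 0.2771, 0.1373]
orientation: [[0.998, 0.058, 0.0], [0.058, -0.998, -0.0], [0.0, 0.0, -1.0]]
force: [0.3, -0.7, -0.7]
gripper_width: 0.0233
grasp_force: 29.9
```

Run:
```python
from rig import robot
from h import *
w,s=snap(robot,"side","s7");t,_=snap(robot,"top","t7")
print(s["tool_pos"],s["orientation"].round(3),s["joint_pos"].round(1),s["force"],s["gripper_width"])
x,y,z=s["tool_pos"]
H=[.5428,.2781]
for zz in(.066,z-.056,z-.050,z-.006):print(zz.round(3) if zz!=.066 else zz,proj(w,[*H,zz]),proj(t,[*H,zz]))
W=cv2.resize(w["image"][90:170,210:290,::-1],(480,480),interpolation=cv2.INTER_CUBIC);B=cv2.resize(t["image"][160:240,110:163,::-1],(318,480),interpolation=cv2.INTER_CUBIC)
cv2.imwrite("pics/c7.png",np.hstack([W,B]))
```

```text
[0.54324269 0.2770569  0.13725514] [[ 0.998  0.058  0.   ]
 [ 0.058 -0.998 -0.   ]
 [ 0.     0.    -1.   ]] [ 25.9  24.6  91.5  -0.   63.9 112.7] [ 0.30280806 -0.70116802 -0.70718846] 0.023260475522283913
0.066 [248.91328968 134.0375466 ] [142.18859901 204.08991777]
0.081 [248.59535275 129.53334239] [140.18025139 202.55701425]
0.087 [248.4687603  127.73880065] [139.37393613 201.94163466]
0.131 [247.51281857 114.16706337] [133.15887792 197.19933008]
```

View pics/c7.png

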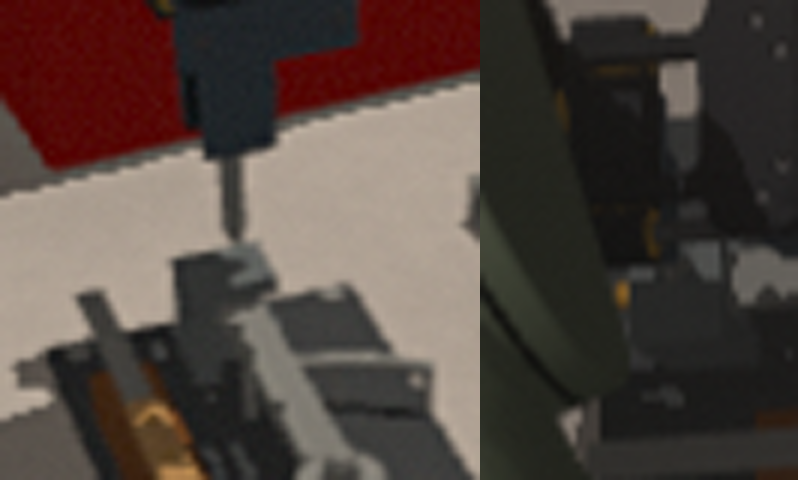

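The side crop shows the shank's tip at (235,240) directly over the fork hole, and upright. The top view is blocked by the arm.

Request:
{"api": "arm_command", "payload": {
  "plan": [
    [0,0.7,-5,0,0,0,1],
    [0,0.7,-11,0,0,0,1],
    [0,0.7,-16,0,0,0,1],
    [0,0.7,-20,0,0,0,1],
    [0,0.7,-24,0,0,0,1]
  ]
}}

```text
time: 16.32
tool_pos: [0.5427, 0.2788, 0.1126]
orientation: [[0.998, 0.059, -0.0], [0.059, -0.998, -0.0], [-0.0, 0.0, -1.0]]
force: [0.7, 0.5, -1.5]
gripper_width: 0.0231
grasp_force: 29.9
```

Request:
{"api": "arm_command", "payload": {
  "plan": [
    [0,0,-4,0,0,0,1],
    [0,0,-8,0,0,0,1],
    [0,0,-12,0,0,0,1],
    [0,0,-16,0,0,0,1],
    [0,0,-19,0,0,0,1]
  ]
}}

```text
time: 16.95
tool_pos: [0.5427, 0.2789, 0.0937]
orientation: [[0.998, 0.059, -0.0], [0.059, -0.998, -0.0], [-0.0, 0.0, -1.0]]
force: [-0.7, -0.1, -0.9]
gripper_width: 0.0231
grasp_force: 29.9
```

Request:
{"api": "arm_command", "payload": {
  "plan": [
    [0,0,-3,0,0,0,1],
    [0,0,-6,0,0,0,1],
    [0,0,-9,0,0,0,1],
    [0,0,-11,0,0,0,1],
    [0,0,-13,0,0,0,1]
  ]
}}

```text
time: 17.58
tool_pos: [0.5427, 0.2789, 0.0817]
orientation: [[0.998, 0.059, 0.0], [0.059, -0.998, 0.0], [0.0, -0.0, -1.0]]
force: [-3.1, -0.5, 7.7]
gripper_width: 0.0234
grasp_force: 30.0
```

Request:
{"api": "arm_command", "payload": {
  "plan": [
    [0,0,-2,0,0,0,1],
    [0,0,-4,0,0,0,1],
    [0,0,-6,0,0,0,1],
    [0,0,-7,0,0,0,1],
    [0,0,-8,0,0,0,1]
  ]
}}

```text
time: 18.2
tool_pos: [0.5427, 0.279, 0.0751]
orientation: [[0.998, 0.059, 0.001], [0.059, -0.998, 0.001], [0.001, -0.0, -1.0]]
force: [-5.0, -0.5, 13.5]
gripper_width: 0.0226
grasp_force: 30.0
```

Request:
{"api": "arm_command", "payload": {
  "plan": [
    [0,0,-1,0,0,0,1],
    [0,0,-2,0,0,0,1],
    [0,0,-3,0,0,0,1],
    [0,0,-3.5,0,0,0,1],
    [0,0,-3.5,0,0,0,1]
  ]
}}

```text
time: 18.82
tool_pos: [0.5425, 0.279, 0.0718]
orientation: [[0.998, 0.059, 0.001], [0.059, -0.998, 0.001], [0.001, -0.0, -1.0]]
force: [-5.6, -0.2, 13.4]
gripper_width: 0.0235
grasp_force: 30.0
```

Run:
```python
from rig import robot
from h import *
w,s=snap(robot,"side","s8")
print(s["tool_pos"],s["force"])
print(proj(w,[.5428,.2781,.066]),proj(w,[.5428,.2781,.092]))
cv2.imwrite("pics/c8.png",cv2.resize(w["image"][90:170,210:290,::-1],(480,480),interpolation=cv2.INTER_CUBIC))
```

```text
[0.54253898 0.27903498 0.07184283] [-5.56330233 -0.228741   13.43776699]
[248.91328968 134.0375466 ] [248.36802356 126.31032999]
```

View pics/c8.png

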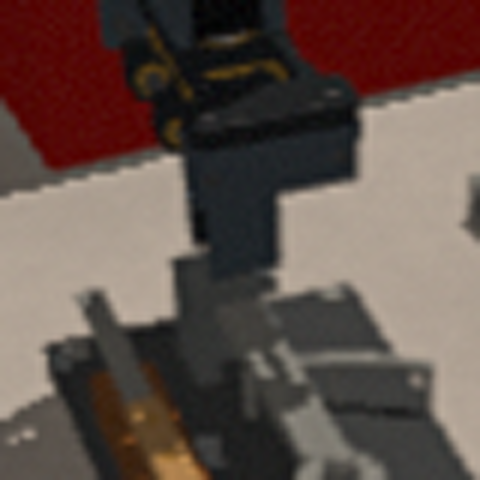

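The side crop shows the fingertips nearly at fork height and hiding the head. I'll press a little more and then check by force.

Request:
{"api": "arm_command", "payload": {
  "plan": [
    [0,0,-0.7,0,0,0,1],
    [0,0,-1.4,0,0,0,1],
    [0,0,-2,0,0,0,1],
    [0,0,-2,0,0,0,1],
    [0,0,-2,0,0,0,1]
  ]
}}

```text
time: 19.5
tool_pos: [0.5426, 0.2791, 0.0717]
orientation: [[0.998, 0.059, 0.001], [0.059, -0.998, 0.001], [0.002, -0.001, -1.0]]
force: [-8.6, -1.8, 23.1]
gripper_width: 0.0233
grasp_force: 30.0
```

Request:
{"api": "arm_command", "payload": {
  "plan": [
    [0,0,2,0,0,0,1],
    [0,0,2,0,0,0,0.6],
    [0,0,2,0,0,0,0.55],
    [0,0,20,0,0,0,0.55],
    [0,0,45,0,0,0,0.55]
  ]
}}

```text
time: 20.12
tool_pos: [0.5425, 0.2784, 0.1116]
orientation: [[0.998, 0.059, -0.002], [0.059, -0.998, -0.001], [-0.002, 0.001, -1.0]]
force: [0.2, -0.2, -0.1]
gripper_width: 0.0409
grasp_force: 0.0
```

Request:
{"api": "arm_command", "payload": {
  "plan": [
    [0,0,0,0,0,0,1],
    [0,0,0,0,0,0,1],
    [0,0,0,0,0,0,1],
    [0,0,-6,0,0,0,1],
    [0,0,-12,0,0,0,1]
  ]
}}

```text
time: 20.75
tool_pos: [0.5425, 0.2787, 0.0995]
orientation: [[0.998, 0.059, -0.001], [0.059, -0.998, -0.001], [-0.001, 0.001, -1.0]]
force: [-0.5, -0.5, -0.1]
gripper_width: 0.0004
grasp_force: 0.0
```

Now press on the head's top with the fingers closed. If the pin is home, contact should come at about 0.092 m.

Request:
{"api": "arm_command", "payload": {
  "plan": [
    [0,0,-3,0,0,0,1],
    [0,0,-5,0,0,0,1],
    [0,0,-7,0,0,0,1],
    [0,0,-8.5,0,0,0,1],
    [0,0,-9.5,0,0,0,1]
  ]
}}

```text
time: 21.38
tool_pos: [0.5428, 0.2789, 0.0923]
orientation: [[0.998, 0.059, 0.001], [0.059, -0.998, 0.0], [0.001, -0.0, -1.0]]
force: [-2.8, -0.8, 10.0]
gripper_width: 0.0005
grasp_force: 5.2
```

Request:
{"api": "arm_command", "payload": {
  "plan": [
    [0,0,-1,0,0,0,1],
    [0,0,-2,0,0,0,1],
    [0,0,-2,0,0,0,1],
    [0,0,-2,0,0,0,1],
    [0,0,-2,0,0,0,1]
  ]
}}

```text
time: 22.0
tool_pos: [0.5429, 0.2789, 0.0923]
orientation: [[0.998, 0.059, 0.002], [0.059, -0.998, 0.001], [0.002, -0.001, -1.0]]
force: [-4.6, -2.6, 16.0]
gripper_width: 0.0003
grasp_force: 8.0
```

Request:
{"api": "arm_command", "payload": {
  "plan": [
    [0,0,2,0,0,0,1],
    [0,0,10,0,0,0,1],
    [0,0,40,0,0,0,1],
    [-20,-60,100,0,0,0,1],
    [-40,-120,130,0,0,0,1]
  ]
}}

```text
time: 22.62
tool_pos: [0.5118, 0.1842, 0.2049]
orientation: [[0.998, 0.061, 0.002], [0.061, -0.998, 0.0], [0.002, -0.0, -1.0]]
force: [0.0, -0.2, -0.3]
gripper_width: 0.0004
grasp_force: 0.0
```

Request:
{"api": "arm_command", "payload": {
  "plan": [
    [-20,-60,20,0,0,0,1],
    [-40,-110,20,0,0,0,1],
    [-60,-160,20,0,0,0,1],
    [-60,-190,20,0,0,0,1],
    [-60,-190,20,0,0,0,1]
  ]
}}

```text
time: 23.25
tool_pos: [0.4513, -0.0069, 0.2236]
orientation: [[0.998, 0.056, 0.001], [0.056, -0.998, -0.0], [0.001, 0.0, -1.0]]
force: [-0.1, -0.3, 0.6]
gripper_width: 0.0004
grasp_force: 0.0
```

Run:
```python
from rig import robot
from h import *
w,s=snap(robot,"side","s9");t,_=snap(robot,"top","t9")
print(s["tool_pos"],s["force"])
for c,o,x,y in((t,pickle.load(open("top0.pkl","rb")),128,188),(w,pickle.load(open("side0.pkl","rb")),238,118)):
    g=cv2.cvtColor(c["image"],cv2.COLOR_RGB2GRAY);print(g[y:y+24,x:x+24])
for z in(.066,.092):print(proj(t,[.5428,.2781,z]),proj(w,[.5428,.2781,z]))
print(proj(t,[.552,.1189,.052]))
g=cv2.cvtColor(t["image"],cv2.COLOR_RGB2GRAY);print(g[190:214,204:228])
```

```text
[ 0.45128041 -0.00688016  0.22364833] [-0.09289273 -0.30228542  0.55910753]
[[120  98  58  57  57  58  66  58  53  56  56  57  57  57  57  56  56  56
   57  56  56  56  56  56]
 [120  98  58  57  56  56  56  51  57  56  57  56  56  57  56  57  56  56
   56  54  56  55  56  55]
 [120  97  57  57  57  57  57  57  56  56  55  56  56  56  56  57  57  55
   54  55  56  55  55  55]
 [119  98  57  57  56  56  56  56  57  56  56  55  55  55  55  55  56  55
   55  55  55  55  55  55]
 [120  98  57  56  56  56  56  56  56  56  56  56  56  55  55  55  55  55
   56  55  55  54  55  54]
 [120  98  57  56  56  56  56  56  56  55  55  56  55  55  55  56  56  55
   56  55  55  54  56  55]
 [119  97  57  57  57  56  57  57  56  57  55  55  57  56  55  55  56  55
   55  56  54  54  55  54]
 [119  97  58  57  57  57  57  57  55  56  54  56  55  55  55  56  55  55
   55  55  54  55  54  54]
 [120  97  57  57  57  57  55  55  56  60  67  74  70  60  55  56  58  59
   59  62  63  63  54  56]
 [119  97  58  57  56  56  60  64  73  61  89  94  92  85  79  68  73  72
   73  75  76  76  50  54]
 [120  98  56 
[... 5690 characters left out ...]
48  43  41  64  75  76  76  76  76  53  29  50  71  75  76  76  75
   69  49  38  37  39  39]
 [ 35  34  34  36  63  75  76  76  76  76  53  28  43  69  75  76  76  75
   67  49  39  38  37  39]
 [ 32  32  32  37  64  76  76  75  76  75  51  27  48  70  76  76  75  74
   66  47  38  39  38  38]
 [ 31  33  32  43  67  75  76  76  76  74  48  25  62  76  76  76  76  73
   64  47  37  38  37  38]
 [ 31  33  31  47  68  76  76  75  76  69  44  28  63  76  76  76  76  73
   61  46  39  37  38  37]
 [ 32  32  31  49  70  76  77  76  75  67  41  32  64  76  76  76  76  73
   60  43  38  37  38  38]
 [ 32  31  32  55  73  75  76  76  76  65  40  34  64  76  76  75  76  71
   56  42  38  37  37  38]]
```

The top view puts the pin head's centre at (138.8,201.6). The seated position projects to (138.7,201.5), so the pin is home. Handing in.

```bash
python3 -c "
from rig import robot
print(robot.sign_off())"
```

```text
the job is handed in; nothing more can be done
None
```

The job is handed in, but sign-off returned no verdict: the bar's eye is on the post, the bar is swung into the fork against its stop, and the long pin is pushed home (contact force and top view agree) and released; the arm is clear.

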